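# Drive a spline home with the bench key driver

## Task

Drive the proud maple spline fully home into the walnut box's corner with a shot of the spring driver: pull the yellow handle back until the hidden sear catches and holds it by itself, stopping gently as soon as you feel the rubber buffer and never forcing it, let go of the handle, then press the red trigger pad to fire. Do not push the spline by hand, and leave the other things on the bench where they are.

Things in the scene. Friction and masses are not known exactly. Their poses are not given: they have to be found in the camera images.
- driver: Blue bench key driver, fixed. Origin: on the bench right below the handle's rest place; x = striking direction, handle to box; y = to the trigger's side. Base x -145 to 45 mm. The striker runs in an open-topped channel, cheeks 42 mm apart over their outsides, x -140 to 30 mm, tops 58 mm above the bench; end block 60 mm high at x -145 to -135 mm.
- striker: Steel striker bar, 100 x 18 x 18 mm, carrying the handle post. Origin: on the post's axis at its foot, 54 mm above the bench. Slides only along the driver's x: 0 at rest, negative when drawn. Spring: 0 N at rest, 0.18 N more per mm drawn, plus 0.6 N of sliding friction. Caught, it stays back with no force on it; not caught, it springs forward if let go. Fired, it flies up to 12 mm past rest and settles near rest.
- handle_top (a point): Top of the upright yellow handle post on the striker: round, 14 mm diameter with an 18 mm ball top; the top is 66 mm above the striker's origin (120 mm above the bench). The post stands free above the cheeks.
- sear_place (a point): Place of the hidden sear in the channel (x -30 mm). It catches at a draw set anew each time, unknown, 36 to 76 mm. In the 20 mm before that the pull rises an extra 2 to 4 N as the sear is pushed aside, then drops. 2.5 mm past the catch point the bar's hidden lug meets the rubber buffer and the pull rises 5 N per mm. Drawn past the catch and eased forward, the handle is held.
- buffer: Black rubber buffer hidden in the channel; only the striker's lug can reach it. Its frame coincides with the driver's when unloaded, so its pose tells nothing of the catch point. More than 14 N on it (2.8 mm of squeeze) counts as forcing it.
- trigger: Red trigger pad, 34 x 32 mm, on a grey pillar. Origin: centre of its top face, 76 mm above the bench when up, at x -30, y +75 mm of the driver. Goes straight down 12 mm; 1 to 3 N until it meets the sear in the first mm, up to about 7 N in all; the cocked striker fires 6.5 to 8.5 mm down. Springs back. More than 40 N on it counts as forcing it.
- spline: Light maple spline, 34 x 24 x 6 mm, started in the slot in the box's front corner, 45 mm above the bench. Origin: middle of its outer end, which the striker's nose hits. Slides only along the driver's x, held by about 4 N of friction; starts 6 to 9 mm proud; home when its outer end is level with the corner edge. The robot must not touch it.
- box_corner (a point): The walnut box's front corner edge at the spline's height, x = 72 mm in the driver's frame. The box is 140 x 140 x 84 mm, fixed, turned 45 degrees so that this corner faces the striker; its top is 90 mm above the bench.
- key_a: Bystander: spare maple spline lying beside the driver, 34 x 24 x 6 mm. Origin: centre of its underside.
- key_b: Bystander: another spare maple spline, 34 x 24 x 6 mm. Origin: centre of its underside.
- offcut: Bystander: walnut offcut, 100 x 45 x 30 mm. Origin: centre of its underside.
- glue: Bystander: white glue bottle with orange cap, 56 mm diameter, 150 mm high. Origin: centre of its underside.
- mallet: Bystander: hammer lying on the bench at the right. Origin: under its middle.
- brush: Bystander: glue brush lying on the bench at the left. Origin: under its middle.
- mug: Bystander: blue mug, 80 mm diameter, 90 mm high. Origin: centre of its underside.
- wax: Bystander: steel wax tin, 80 mm diameter, 50 mm high. Origin: centre of its underside.

How it is judged:
By the outcome, as a careful person would: the job done as asked, in the order asked, and still so for the second after the job is handed in, with the robot touching nothing.
It also fails if it takes over 54 s, if anything falls off the work surface, if the arm or the gripper's body presses on something with over 40 N, if the wrist force passes 120 N, or if a joint passes its speed limit or range.

## Robot

A 7-joint arm with a two-finger parallel gripper is mounted at the origin on the work surface. World frame = base frame: x ahead of the robot, y to its left, z up, the work surface at z = 0. Lengths are in m, angles in rad, forces in N, time in s.
With the tool pointing down it reaches from about 0.425 to 0.95 m from the base axis. Payload 4.7 kg.
Tool frame: the origin (TCP) lies on the centre line of the jaws, within the pads' length; the fingertips stand robot.nose_length ahead of it and the grasp point (between the pads) lies 8 mm behind it (robot.nose_length is the distance from the TCP to the fingertips, in m); z points along the fingers, x is the direction in which the jaws open and shut, and the axes are right-handed (so a half turn about z gives the same grasp; the last joint's range is limited). The gripper opens to 85 mm and grips with 20 to 120 N. Pads are 22 mm wide; open, the fingers measure 114 mm over their backs; the gripper's body (76 mm by 85 mm) begins 54 mm behind the grasp point. The pads swing forward as they close: fully open they stand 13 mm farther back than shut.
Start: joints at [-1.207, 0.469, -0.049, 1.532, 0.024, 1.141, -0.082], TCP at [0.258, 0.624, 0.242] pointing down, gripper open.
Joint ranges: [-2.59, 2.59], [-0.33, 1.99], [-1.39, 1.29], [0.1, 2.45], [-1.04, 4.18], [0.21, 1.99], [-2.66, 2.66]. Speed limits (rad/s): [2.57, 2.57, 3.14, 3.14, 3.14, 3.14, 3.14].

## Interface

Orientations are given as [roll, pitch, yaw] about the fixed x, y, z axes, in that order (R = Rz(yaw) Ry(pitch) Rx(roll)).
In Python, from plant import robot gives the robot as it stands. Calls block until the motion is done:
- robot.goto(position, orientation): joint-space move of the TCP to a pose.
- robot.move_straight(position, vel=0.15, attitude=None, contact_N=None): straight line of the TCP; attitude=None keeps the orientation; vel is the mean speed in m/s. With contact_N (N) it stops when the force on the tool has changed by that much, and returns True; else False.
- robot.move_joints(angles): joint-space move.
- robot.grip(opening, strength=None): opening from 0.0 (shut) to 1.0 (fully open); strength is the grip in N (None keeps the last); returns when the fingers have stopped.
- robot.sleep(seconds).
- robot.inverse_kinematics(position, orientation): joint angles nearest the present ones, or None.
- robot.sense(): the state.
- robot.grab_frame(name): name is "scene" or "top"; returns a dict with "image" (480x640x3 uint8, red, green, blue), "range_z" (480x640 float32, m along the optical axis (not along the pixel's ray), 0 where there is no reading), "fx", "fy", "cx", "cy" (pixels), "dist_coeffs" ([k1, k2, p1, p2, k3] as OpenCV has them; the pictures are not rectified), "R" (3x3) and "t" (3): a world point X has camera coordinates R X + t. Camera axes: x right, y down, z forward; pixel columns grow to the right and rows downward; lengths in m; the calibration is good to about 2 mm. A picture is of the moment at which its call begins.
A pose or a line that the arm cannot do raises robot.IKError and nothing moves.
- robot.close_job(): hands the job in, once; it reports no verdict.
The state is a dict: "t": time; "joint_pos": joint angles; "joint_velocities": joint speeds; "effort": joint torques, N m; "tcp_pos": TCP position; "tcp_rot": TCP orientation; "wrist_force": force on the tool from outside, world axes, zero at the start; "torque": the same for the moment, N m; "opening": opening from 0.0 (shut) to 1.0 (fully open).
Only numpy, scipy, OpenCV 4.12 (cv2) and the standard library are available. Lean on these libraries where they do the work, as an engineer would, in place of code of your own. Each camera call takes 0.05 s, during which the arm holds its last target.

## Working session

There is one attempt and no reset: what is moved stays moved. The work goes in short steps, each a Python script; the robot and the scene stay as the last script left them, time stands still between calls to the robot, and variables do not carry over. Pictures are saved under pics/ and viewed, and the job is handed in when it is done.

```bash
mkdir -p pics; ls
cat > h.py <<'E'
import numpy as np, cv2, pickle
from plant import robot
def snap(n,tag):
    f=robot.grab_frame(n); cv2.imwrite(f'pics/{tag}.png',f['image'][:,:,::-1]); pickle.dump(f,open(f'{tag}.pkl','wb')); return f
def px2w(f,u,v,z=None):
    K=np.array([[f['fx'],0,f['cx']],[0,f['fy'],f['cy']],[0,0,1]])
    p=cv2.undistortPoints(np.array([[[u,v]]],float),K,np.array(f['dist_coeffs']))[0,0]
    d=np.array([p[0],p[1],1.]); R=np.array(f['R']);t=np.array(f['t'])
    c=-R.T@t; w=R.T@d
    if z is not None: return c+w*(z-c[2])/w[2]
    return c+w*f['range_z'][int(round(v)),int(round(u))]
E
python3 - <<'E'
from h import *
snap('scene','s0');snap('top','t0')
s=robot.sense();print(s,robot.nose_length)
E
```

```text
pics
{'t': 0.1, 'joint_pos': array([-1.20688397,  0.46938745, -0.04859539,  1.53353864,  0.024096  ,
        1.14100451, -0.08228562]), 'joint_velocities': array([-4.66544245e-04,  6.61786799e-04,  5.69457302e-04, -3.07893638e-03,
        1.38209083e-03,  6.72705526e-05,  1.41513721e-03]), 'effort': array([ 5.25364649e-04, -5.11516070e+01, -4.72149812e-02, -2.38390321e+01,
        1.07479503e-02,  4.39204960e-03, -2.07846711e-05]), 'tcp_pos': array([0.25817915, 0.62314341, 0.24136353]), 'tcp_rot': array([3.14153670e+00, 1.75171005e-03, 1.17802525e+00]), 'wrist_force': array([ 1.09449027, -0.94311084,  0.59875928]), 'torque': array([0.04045206, 0.00927522, 0.01821651]), 'opening': 0.9990511830986264} 0.011
```

View pics/s0.png

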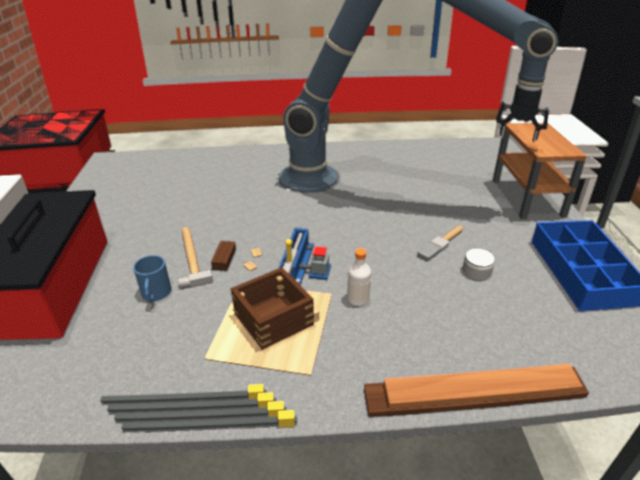

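View pics/t0.png

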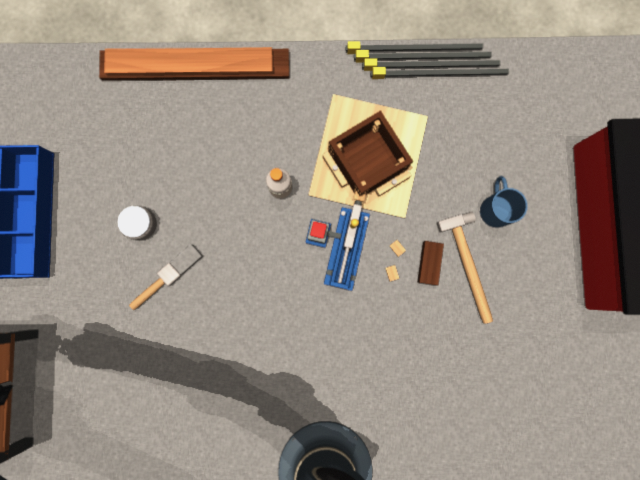

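Run:
```python
import cv2
a=cv2.imread('pics/t0.png');cv2.imwrite('pics/t0c.png',cv2.resize(a[180:300,280:430],None,fx=5,fy=5,interpolation=cv2.INTER_CUBIC))
a=cv2.imread('pics/s0.png');cv2.imwrite('pics/s0c.png',cv2.resize(a[220:310,230:380],None,fx=5,fy=5,interpolation=cv2.INTER_CUBIC))
```

```text
(no output)
```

View pics/t0c.png

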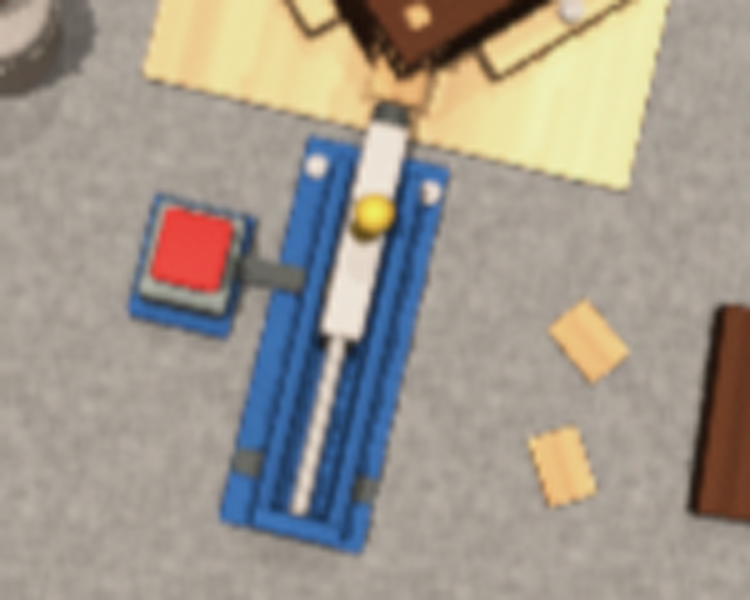

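View pics/s0c.png

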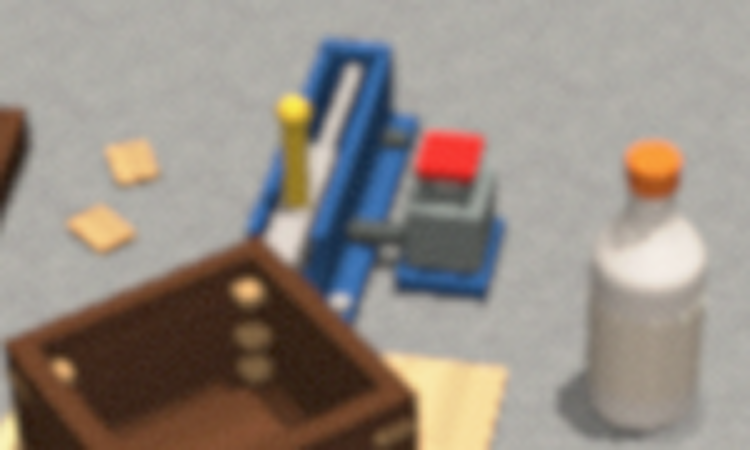

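The top view shows the yellow ball at about (354.8,222.8) and the red pad centre at about (318.7,229.8). The driver points up the image towards the box, and the striker nose is just short of the spline.

Run:
```python
from h import *
f=pickle.load(open('t0.pkl','rb'));g=pickle.load(open('s0.pkl','rb'))
c=lambda x,y:(280+(x-2)/5,180+(y-2)/5)
d=lambda x,y:(230+(x-2)/5,220+(y-2)/5)
H=px2w(f,*c(374,214),.111);T=px2w(f,*c(194,249),.076)
print('top H',H,'T',T, 'depth',px2w(f,*c(374,214)),px2w(f,*c(194,249)))
print('scene H',px2w(g,*d(293,107),.111),'T',px2w(g,*d(450,154),.076),px2w(g,*d(450,154)))
for a,b in [((310,138),(222,522)),((448,172),(362,552))]:
  A=px2w(f,*c(*a),.01);B=px2w(f,*c(*b),.01);print(A,B,np.degrees(np.arctan2(*(A-B)[1::-1])),np.linalg.norm(A-B))
A=px2w(f,*c(390,122),.054);B=px2w(f,*c(343,338),.054);print('bar',A,B,np.degrees(np.arctan2(*(A-B)[1::-1])))
A=px2w(f,*c(300,512),.045);print('rod',np.degrees(np.arctan2(*(px2w(f,*c(390,122),.054)-A)[1::-1])))
v=(T-H)[:2];print('ang from HT',np.degrees(np.arctan2(v[1],v[0])-np.arctan2(75,-30)),np.linalg.norm(v))
print('campos',-f['R'].T@f['t'],-g['R'].T@g['t'])
```

```text
top H [ 0.55301247 -0.07329087  0.111     ] T [0.54331655 0.00584346 0.076     ] depth [ 0.55090166 -0.07211095  0.12631898] [0.54352421 0.00583259 0.07434256]
scene H [ 0.54479359 -0.07497301  0.111     ] T [0.54429601 0.00491854 0.076     ] [0.54414787 0.00492759 0.07588934]
[ 0.60429983 -0.05128201  0.01      ] [ 0.42148789 -0.00540596  0.01      ] -14.087284492220169 0.18848028958784052
[ 0.58662738 -0.11711987  0.01      ] [ 0.40615021 -0.07116435  0.01      ] -14.285828872546976 0.1862361825538259
bar [ 0.60375457 -0.08622439  0.054     ] [ 0.50368038 -0.06193427  0.054     ] -13.643058605447301
rod -14.248322285989092
ang from HT -14.816069450844463 0.07972611117083714
campos [0.39782083 0.0134591  1.23728698] [ 1.54631994 -0.05627119  0.8245155 ]
```

```bash
cat >> h.py <<'E'
A=np.radians(-14.1); ex=np.array([np.cos(A),np.sin(A),0]); ey=np.array([-np.sin(A),np.cos(A),0])
H0=np.array([.5535,-.0738,0]); ORI=[np.pi,0,A]
def D(x,y,z): return H0+x*ex+y*ey+np.array([0,0,z])
def F(n=5):
    w=[]
    for _ in range(n):
        robot.sleep(.01); w.append(robot.sense()['wrist_force'])
    return np.mean(w,0)
E
python3 - <<'E'
from h import *
for o in (A,A+np.pi): 
    print(robot.inverse_kinematics(D(0,0,.2),[np.pi,0,o]))
robot.grip(.45,20)
robot.goto(D(0,0,.2),ORI)
s=robot.sense();print(s['t'],s['tcp_pos'],s['joint_pos'],s['opening'],D(0,0,.2))
for _ in range(4):print(F())
snap('scene','s1')
a=cv2.imread('pics/s1.png');cv2.imwrite('pics/s1c.png',cv2.resize(a[150:300,200:400],None,fx=4,fy=4,interpolation=cv2.INTER_CUBIC))
E
```

```text
[-0.44628923  0.3656189   0.64528762  1.89044704 -0.26357222  0.97080642
  0.07158465]
[ 0.89322882  0.59765379 -1.17356659  1.817664    0.60623766  1.14494125
  2.40861774]
3.3 [ 0.55384114 -0.0725264   0.19989783] [-0.44736014  0.36588561  0.64405585  1.89005592 -0.26377193  0.97085413
  0.07156329] 0.45353116972740165 [ 0.5535 -0.0738  0.2   ]
[ 0.28367214 -0.40774971 -0.20050955]
[ 0.12771962 -0.13760347 -0.03779549]
[-0.18068473 -0.29393865  0.1580687 ]
[ 0.24512938 -0.05505989 -0.02087035]
```

View pics/s1c.png

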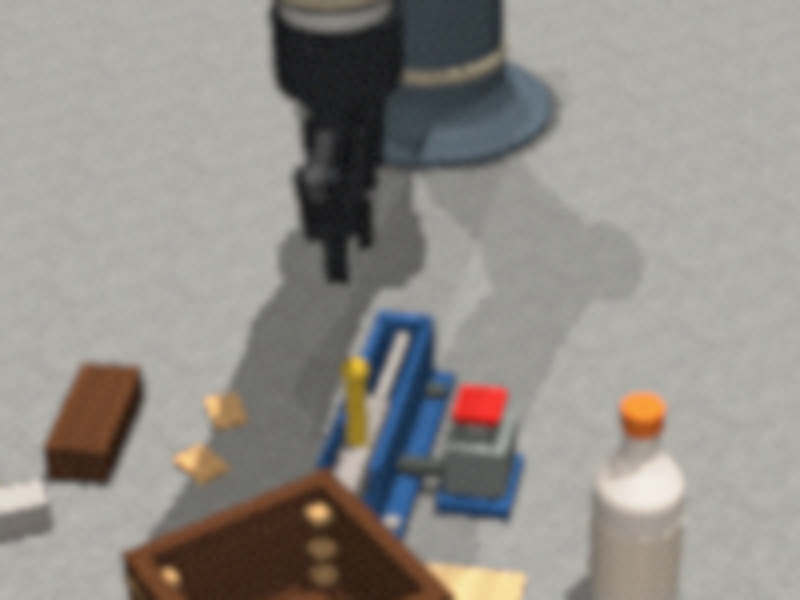

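The gripper is straddling directly over the post, with the jaws along the driver's axis.

Run:
```python
from h import *
hit=robot.move_straight(D(0,0,.085),vel=.08,contact_N=4)
s=robot.sense();print(hit,s['t'],s['tcp_pos'],F(8))
snap('scene','s2');snap('top','t2')
a=cv2.imread('pics/s2.png');b=cv2.imread('pics/t2.png')
cv2.imwrite('pics/s2c.png',np.hstack([cv2.resize(x,(400,400),interpolation=cv2.INTER_CUBIC) for x in (a[200:300,250:350],b[180:280,300:400])]))
```

```text
False 5.1083 [ 0.55386185 -0.07383149  0.08547077] [-0.20198222 -0.2428655   0.20930228]
```

View pics/s2c.png

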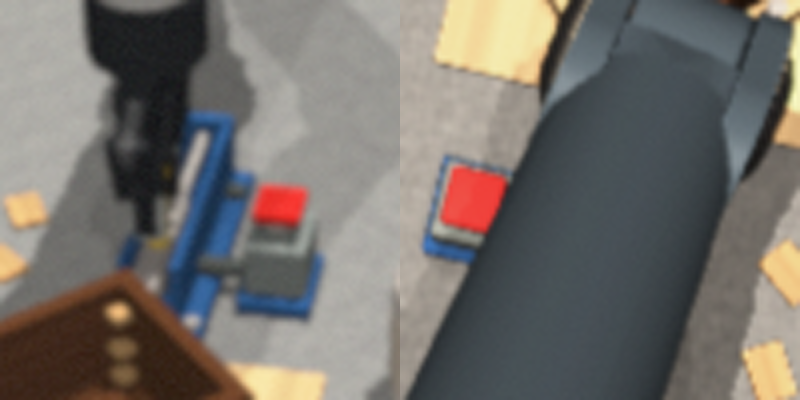

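The front finger is just ahead of the post, slightly left of it in the view, which fits the axis slant. Next is a slow, stepped pull that logs force at each step.

```bash
cat > pull.py <<'E'
from h import *
b=F(8); x=-.006; log=[]
contact=None; Fmax=0; fmin=None; prev=0; state='seek'
while x>-.105:
    step={'seek':.001,'free':.002,'climb':.001,'past':.0005}[state]
    x-=step
    robot.move_straight(D(x,0,.085),vel=.03)
    f=F(4)-b; p=robot.sense()['tcp_pos']-H0
    fx=f@ex; ax=p@ex*1000; log.append((ax,fx))
    print(f'{x*1e3:.1f} {ax:.2f} F {fx:.2f} y {f@ey:.2f} z {f[2]:.2f} {state}')
    if np.linalg.norm(f)>26: print('GUARD');break
    if state=='seek':
        if fx>1.2 : contact=ax; state='free'
        elif x<-.022: print('no contact');break
        continue
    d=contact-ax
    if state=='free':
        if d>=14: state='climb'
        prev=fx; continue
    ext=fx-.18*d
    Fmax=max(Fmax,ext)
    if state=='climb':
        if fx-prev>3.0: print('JUMP');break
        if ext<Fmax-1.3: state='past'; fmin=fx
    elif state=='past':
        fmin=min(fmin,fx)
        if fx>fmin+1.8: print('BUFFER');break
    prev=fx
print(contact,robot.sense()['t'],x)
E
python3 pull.py
```

```text
-7.0 -7.11 F 0.01 y -0.36 z 0.24 seek
-8.0 -7.96 F -0.41 y -0.11 z -0.06 seek
-9.0 -9.03 F -0.13 y -0.40 z -0.13 seek
-10.0 -10.04 F 0.40 y -0.64 z 0.21 seek
-11.0 -10.99 F 0.09 y 0.54 z -0.11 seek
-12.0 -11.96 F 0.33 y 0.13 z 0.23 seek
-13.0 -13.00 F 0.80 y -0.20 z -0.41 seek
-14.0 -14.02 F 1.01 y 0.52 z 0.33 seek
-15.0 -15.02 F 1.10 y 0.10 z 0.12 seek
-16.0 -15.99 F 0.99 y -0.03 z -0.03 seek
-17.0 -16.99 F 0.94 y 0.44 z -0.39 seek
-18.0 -18.00 F 1.44 y 0.34 z 0.30 seek
-20.0 -20.18 F 1.21 y -0.03 z 0.49 free
-22.0 -22.12 F 1.36 y 0.70 z -0.03 free
-24.0 -24.05 F 1.98 y 0.47 z 0.38 free
-26.0 -26.03 F 2.48 y 0.14 z 0.19 free
-28.0 -28.04 F 2.69 y 0.77 z 0.05 free
-30.0 -30.03 F 3.35 y 0.64 z 0.48 free
-32.0 -32.04 F 3.29 y 0.44 z 0.29 free
-33.0 -32.87 F 4.40 y 1.32 z -0.73 climb
-34.0 -33.89 F 4.12 y 1.17 z 0.06 climb
-35.0 -34.90 F 4.43 y 1.21 z -0.09 climb
-36.0 -35.58 F 5.25 y 1.13 z -0.91 climb
-37.0 -36.33 F 5.25 y 1.48 z -1.04 climb
-38.0 -37.20 F 6.13 y 1.46 z -1.95 climb
-39.0 -38.06 F 6.13 y 1.53 z -1.72 climb
-40.0 -38.95 F 6.45 y 1.49 z -2.35 climb
-41.0 -39.85 F 6.99 y 0.96 z -2.70 climb
-42.0 -40.79 F 7.16 y 0.97 z -2.87 climb
-43.0 -41.87 F 7.11 y 1.32 z -2.43 climb
-44.0 -42.98 F 6.62 y 1.86 z -2.68 climb
-45.0 -44.10 F 6.77 y 1.40 z -1.74 climb
-46.0 -45.17 F 6.01 y 1.10 z -1.41 climb
-46.5 -45.62 F 6.25 y 1.34 z -1.97 past
-47.0 -46.10 F 6.48 y 1.65 z -1.60 past
-47.5 -46.64 F 6.69 y 1.63 z -2.00 past
-48.0 -47.20 F 5.72 y 1.26 z -1.59 past
-48.5 -47.72 F 6.29 y 1.36 z -1.43 past
-49.0 -48.01 F 6.62 y 1.20 z -1.83 past
-49.5 -48.37 F 7.15 y 1.60 z -2.29 past
-50.0 -48.80 F 7.21 y 1.94 z -2.94 past
-50.5 -49.26 F 7.41 y 1.23 z -3.04 past
-51.0 -49.74 F 7.50 y 1.98 z -2.81 past
-51.5 -50.18 F 7.87 y 1.34 z -3.19 past
BUFFER
-18.00266114181922 17.9417 -0.05150000000000004
```

The force is still close to the plain spring line, about 1 N above it. So it tripped on the gradual sear hump, and the buffer's 5 N/mm rise hasn't shown yet. I'll continue with a criterion based on slope.

```bash
cat > pull2.py <<'E'
from h import *
import sys
x=float(sys.argv[1]); b=np.array([-.2,-.24,.2]); log=[]
while x>-.100:
    x-=.0005
    robot.move_straight(D(x,0,.085),vel=.03)
    f=F(8)-b; p=robot.sense()['tcp_pos']-H0
    fx=f@ex; ax=p@ex*1000; d=-11.5-ax; ext=fx-(.18*d-.2); log.append((ax,fx))
    print(f'{x*1e3:.1f} {ax:.2f} F {fx:.2f} ext {ext:.2f} z {f[2]:.2f} pz {p[2]*1e3:.1f} py {p@ey*1e3:.1f}')
    if ext>5.5: print('EXT');break
    if len(log)>3:
        L=np.array(log[-4:]); 
        if L[-1,1]-L[:,1].min()>2.3: print('SLOPE');break
print(robot.sense()['t'],x)
E
python3 pull2.py -.0515
```

```text
-52.0 -50.68 F 7.85 ext 1.00 z -3.28 pz 85.2 py 0.1
-52.5 -51.13 F 8.12 ext 1.19 z -3.33 pz 85.2 py 0.1
-53.0 -51.61 F 7.69 ext 0.67 z -3.23 pz 85.2 py 0.2
-53.5 -52.07 F 8.08 ext 0.98 z -3.88 pz 85.2 py 0.2
-54.0 -52.51 F 8.02 ext 0.84 z -3.80 pz 85.2 py 0.2
-54.5 -53.01 F 8.28 ext 1.01 z -3.68 pz 85.2 py 0.2
-55.0 -53.43 F 8.22 ext 0.87 z -4.01 pz 85.2 py 0.2
-55.5 -53.92 F 8.20 ext 0.76 z -3.71 pz 85.2 py 0.2
-56.0 -54.40 F 8.37 ext 0.84 z -4.05 pz 85.2 py 0.2
-56.5 -54.87 F 8.56 ext 0.96 z -4.52 pz 85.2 py 0.2
-57.0 -55.32 F 8.39 ext 0.70 z -4.40 pz 85.2 py 0.2
-57.5 -55.93 F 8.21 ext 0.41 z -3.97 pz 85.2 py 0.2
-58.0 -56.35 F 8.52 ext 0.64 z -4.33 pz 85.2 py 0.2
-58.5 -56.79 F 8.78 ext 0.83 z -4.43 pz 85.2 py 0.2
-59.0 -57.28 F 8.96 ext 0.92 z -4.27 pz 85.2 py 0.2
-59.5 -57.73 F 8.61 ext 0.49 z -4.62 pz 85.2 py 0.2
-60.0 -58.17 F 9.08 ext 0.88 z -4.76 pz 85.2 py 0.2
-60.5 -58.59 F 9.07 ext 0.79 z -5.23 pz 85.2 py 0.2
-61.0 -58.80 F 10.01 ext 1.70 z -5.99 pz 85.2 py 0.2
-61.5 -59.04 F 10.44 ext 2.09 z -6.65 pz 85.3 py 0.2
-62.0 -59.26 F 11.82 ext 3.42 z -7.33 pz 85.3 py 0.2
SLOPE
24.5917 -0.062000000000000006
```

Run:
```python
from h import *
s=robot.sense();print(s['opening'],s['tcp_rot'],s['t'])
snap('scene','s3')
a=cv2.imread('pics/s3.png')
cv2.imwrite('pics/s3c.png',cv2.resize(a[190:310,230:370],None,fx=5,fy=5,interpolation=cv2.INTER_CUBIC))
snap('top','t3')
```

```text
0.45418316331765907 [ 3.14109743 -0.00601593 -0.24594112] 24.5917
```

View pics/s3c.png

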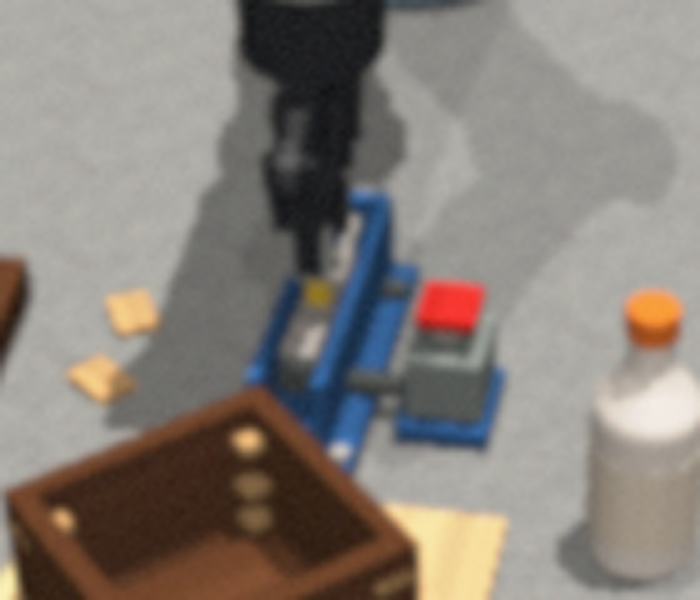

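View pics/t3.png

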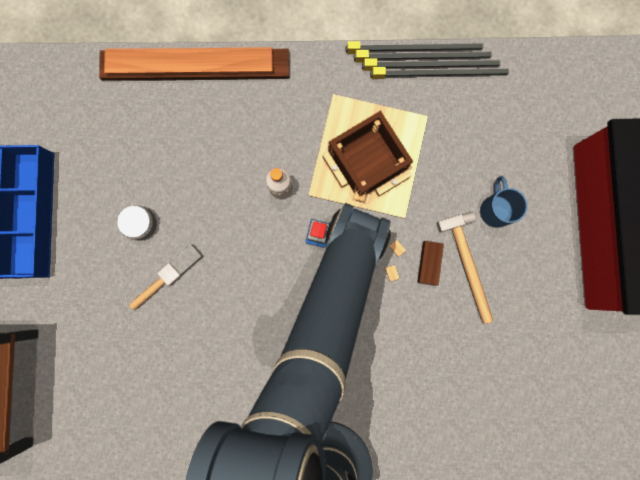

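The striker bar is drawn about 47 mm and the handle is against the front finger. The steep rise of about 4 N/mm looks like the buffer. I'll ease forward slowly to test whether the sear holds.

Run:
```python
from h import *
x=-.062; b=np.array([-.2,-.24,.2])
for i in range(18):
    x+=.0005
    robot.move_straight(D(x,0,.085),vel=.03)
    f=F(6)-b; p=robot.sense()['tcp_pos']-H0
    fx=f@ex; ax=p@ex*1000
    print(f'{x*1e3:.1f} {ax:.2f} F {fx:.2f} z {f[2]:.2f}')
    if fx<.6: print('FREE');break
print(robot.sense()['t'],x)
```

```text
-61.5 -59.02 F 10.55 z -6.53
-61.0 -58.80 F 10.47 z -5.87
-60.5 -58.60 F 8.96 z -4.62
-60.0 -58.31 F 8.71 z -4.18
-59.5 -57.91 F 8.68 z -4.02
-59.0 -57.47 F 8.34 z -4.16
-58.5 -56.99 F 7.58 z -3.81
-58.0 -56.53 F 7.85 z -3.60
-57.5 -56.05 F 7.53 z -3.64
-57.0 -55.83 F 7.12 z -3.21
-56.5 -55.71 F 6.30 z -1.84
-56.0 -55.63 F 5.35 z -0.93
-55.5 -55.55 F 4.29 z -0.28
-55.0 -55.43 F 2.54 z 0.46
-54.5 -55.20 F 1.09 z 0.53
-54.0 -54.66 F 0.01 z -0.40
FREE
29.4917 -0.05399999999999999
```

The force fell from 7 N to 0 within about 0.6 mm, at the place where the catch was expected, so the sear holds. Now I'll back off, lift and check.

Run:
```python
from h import *
print(robot.move_straight(D(-.044,0,.085),vel=.05,contact_N=3))
print(robot.move_straight(D(-.044,0,.15),vel=.12,contact_N=4))
robot.grip(0.0)
robot.move_straight(D(-.030,.075,.12),vel=.15)
s=robot.sense();print(s['t'],s['tcp_pos'],D(-.03,.075,.12),s['opening'],F(8))
snap('scene','s4')
a=cv2.imread('pics/s4.png')
cv2.imwrite('pics/s4c.png',cv2.resize(a[190:310,230:370],None,fx=5,fy=5,interpolation=cv2.INTER_CUBIC))
```

```text
False
False
31.6833 [0.54246534 0.00568279 0.11988904] [0.54267497 0.00624885 0.12      ] -0.002925805310221924 [ 0.08979448 -0.28393317 -0.19850563]
```

View pics/s4c.png

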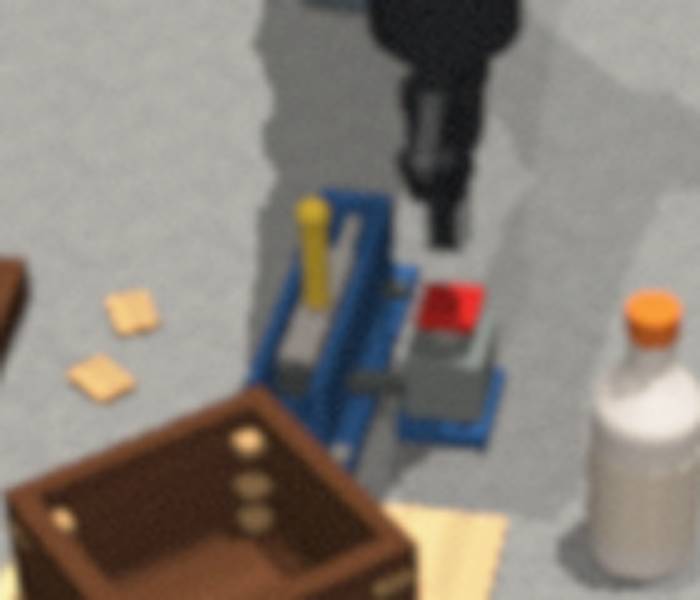

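The handle stands drawn back by itself with the gripper clear, and the closed fingertips are over the red pad. Firing.

Run:
```python
from h import *
P=lambda z:np.r_[.5432,.0058,z]
robot.move_straight(P(.090),vel=.08)
b=F(6)
z=.090
while z>.0762:
    z-=.001
    robot.move_straight(P(z),vel=.04)
    f=F(2)-b;p=robot.sense()['tcp_pos']
    print(f'{z*1e3:.1f} {p[2]*1e3:.2f} {f.round(2)}')
    if f[2]>20: print('GUARD');break
robot.move_straight(P(.14),vel=.15)
s=robot.sense();print(s['t'],F())
snap('scene','s5')
a=cv2.imread('pics/s5.png')
cv2.imwrite('pics/s5c.png',cv2.resize(a[190:310,230:370],None,fx=5,fy=5,interpolation=cv2.INTER_CUBIC))
```

```text
89.0 89.25 [-0.27  0.69 -0.11]
88.0 88.01 [-0.47  0.99  0.01]
87.0 87.04 [0.31 0.73 0.82]
86.0 86.11 [-0.08  0.82  1.51]
85.0 85.07 [-0.21  0.53  1.67]
84.0 84.02 [0.21 0.66 1.85]
83.0 82.98 [0.05 0.63 2.35]
82.0 81.99 [0.31 0.48 2.64]
81.0 81.02 [0.77 0.28 3.13]
80.0 80.05 [0.42 1.36 3.74]
79.0 79.03 [0.9  0.81 3.57]
78.0 78.03 [0.79 0.75 3.78]
77.0 77.03 [0.42 0.41 4.17]
76.0 76.05 [0.64 0.52 4.38]
36.6833 [-0.16882625 -0.13584064 -0.30084016]
```

View pics/s5c.png

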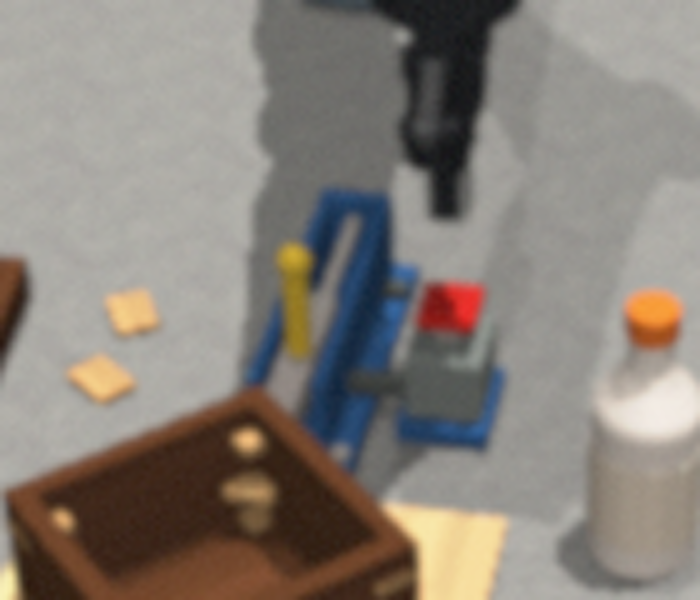

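It fired: the handle is back at its rest place and a spline end now shows inside the box. I'll clear the arm and check from the top.

Run:
```python
from h import *
robot.move_straight([.5432,.0058,.25],vel=.2)
robot.goto([.42,.25,.28],ORI)
f=snap('top','t6');print(robot.sense()['t'])
a=cv2.imread('pics/t0.png');b=cv2.imread('pics/t6.png')
cv2.imwrite('pics/t6c.png',np.hstack([cv2.resize(x[170:270,320:390],(399,570),interpolation=cv2.INTER_CUBIC) for x in (a,b)]))
```

```text
38.5917
```

View pics/t6c.png

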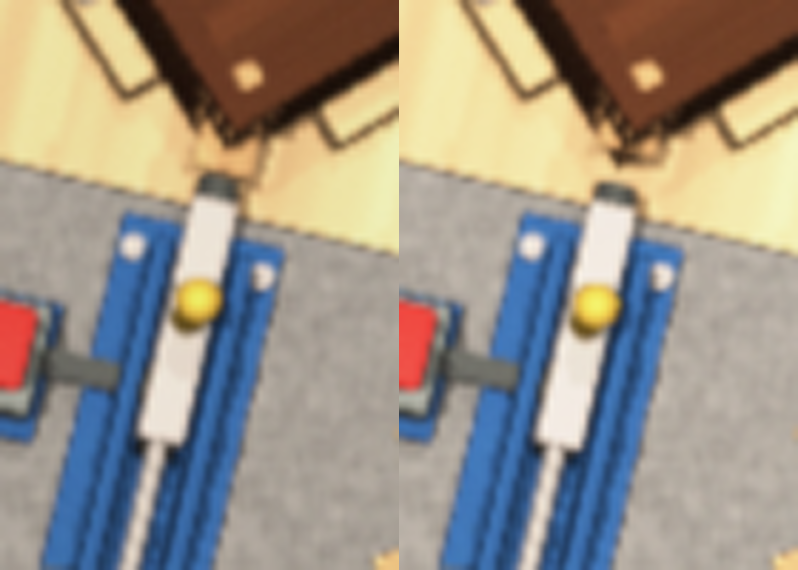

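View pics/t6.png

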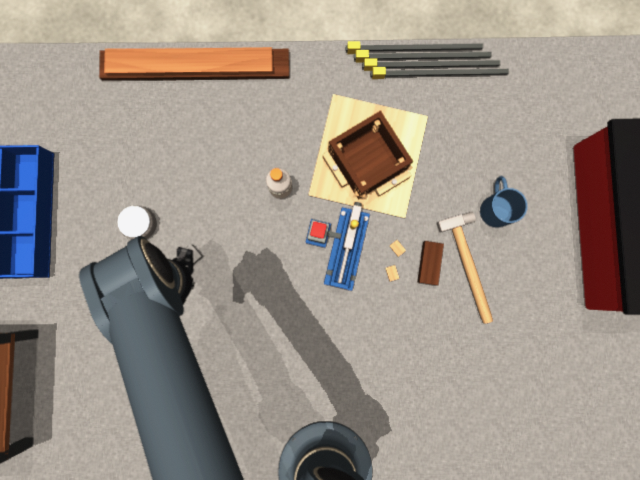

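Run:
```python
from h import *
f=pickle.load(open('t6.pkl','rb'))
K=np.array([[f['fx'],0,f['cx']],[0,f['fy'],f['cy']],[0,0,1]])
rv=cv2.Rodrigues(f['R'])[0]
pts=np.array([D(.072,0,.045),D(.072,.012,.048),D(.072,-.012,.048),D(.066,.012,.048),D(.066,-.012,.048),D(.072,0,.09)])
uv=cv2.projectPoints(pts,rv,f['t'],K,np.array(f['dist_coeffs']))[0][:,0];print(uv)
S=16;out=[]
for n in('t0','t6'):
    a=cv2.imread(f'pics/{n}.png')[188:213,345:370]
    a=cv2.resize(a,None,fx=S,fy=S,interpolation=cv2.INTER_CUBIC)
    for (u,v),c in zip(uv,[(0,255,255),(0,255,0),(0,255,0),(255,0,255),(255,0,255),(255,255,0)]):
        cv2.circle(a,(int((u-345+.5)*S),int((v-188+.5)*S)),3,c,-1)
    out.append(a)
cv2.imwrite('pics/cmp.png',np.hstack(out))
```

```text
[[359.25572784 196.36853511]
 [354.34558332 194.97785306]
 [364.38034264 197.27626964]
 [353.78431063 197.44632022]
 [363.82423779 199.74676167]
 [360.90796164 192.61518895]]
```

View pics/cmp.png

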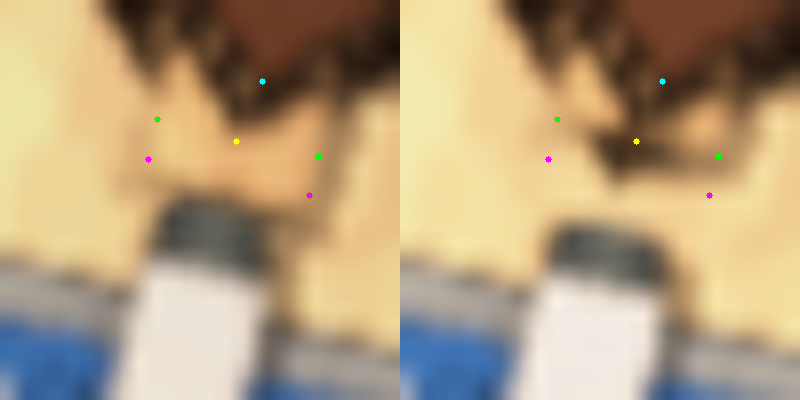

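Run:
```python
from h import *
robot.close_job()
```

```text
the job is handed in; nothing more can be done
```

I cocked the driver, let go of the handle and fired it with the red trigger. The spline looks home in the box corner, and I handed the job in with the arm clear at about 39 s of the 54 s.

- **Cocking:** I hooked the handle with a finger and drew it back in small steps to about 47 mm. I stopped about 3 N into the buffer (14 N counts as forcing), at roughly 12 N of total pull. As I eased forward, the pull fell from 7 N to 0 within about 0.6 mm. The picture then showed the handle staying back by itself with the gripper clear.
- **Firing:** I pressed the pad about 11 mm with closed fingertips, at no more than 4.4 N. The striker went back to its rest place and the pad sprang up.
- **Spline:** the top view shows it moved in about 7 mm, with its outer end level with the corner edge. At about 2.4 mm per pixel, I can only confirm that to within a millimetre or two.
- **Other things on the bench:** comparing the first and last top views by eye, everything visible stayed put; the arm partly hides the brush in the last one.

**What disagreed:**
- My first buffer check stopped too early, on the sear's gradual rise, so I went on with a stricter one.
- The force drop at the catch was hard to see during the pull. I relied on the ease-forward test instead.
- The tool also felt up to 7 N downward during the pull, which I couldn't explain.

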